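# Switch on the counter lights in order and ring the bell

### The arm

A 6-joint arm with a two-finger parallel gripper is mounted at the origin on a cart in front of the work surface, level with it; the furniture and walls round the work are solid. World frame = base frame: x ahead of the robot, y to its left, z up, the work surface at z = 0. Lengths are in m, angles in rad, forces in N, time in s.
With the tool pointing down it reaches from about 0.35 to 0.975 m from the base axis. Payload 4.9 kg.
Tool frame: the origin (TCP) lies on the centre line of the jaws, within the pads' length; the fingertips stand 22 mm ahead of it and the grasp point (between the pads) lies 3 mm ahead of it; z points along the fingers, x is the direction in which the jaws open and shut, and the axes are right-handed (so a half turn about z gives the same grasp; the last joint's range is limited). The gripper opens to 85 mm and grips with 20 to 120 N. Pads are 22 mm wide; open, the fingers measure 114 mm over their backs; the gripper's body (76 mm by 85 mm) begins 54 mm behind the grasp point. The pads swing forward as they close: fully open they stand 13 mm farther back than shut.
Start: joints at [1.02, 0.053, 1.613, -0, 1.476, -0.119], TCP at [0.262, 0.568, 0.253] pointing down, gripper open.
Joint ranges: [-3.01, 3.01], [-1.01, 2.22], [0.06, 2.58], [-1.02, 4.17], [0.09, 2.62], [-3.14, 3.14]. Speed limits (rad/s): [2.57, 2.57, 3.14, 3.14, 3.14, 3.14].

### API

Orientations are given as a unit quaternion [w, x, y, z].
In Python, from workcell import ctrl, effector, sensors, optics gives the robot as it stands. Calls block until the motion is done:
- ctrl.move_ptp(position, orientation): joint-space move of the TCP to a pose.
- ctrl.move_straight(position, attitude=None, feed=0.15): straight line of the TCP; attitude=None keeps the orientation; feed is the mean speed in m/s.
- ctrl.goto_joints(angles): joint-space move.
- effector.move_gripper(opening): finger opening in m; the grip force is fixed at half the most; returns when the fingers have stopped.
- ctrl.sleep(seconds).
- ctrl.solve_ik(position, orientation): joint angles nearest the present ones, or None.
- sensors.get_obs(): the state.
- optics.grab_frame(name): name is "scene" or "side" or "wrist"; returns a dict with "frame" (420x560x3 uint8, blue, green, red), "fx", "fy", "cx", "cy" (pixels), "R" (3x3) and "t" (3): a world point X has camera coordinates R X + t. Camera axes: x right, y down, z forward; pixel columns grow to the right and rows downward; lengths in m; the calibration is good to about 2 mm. The wrist camera is an equidistant fisheye: a pixel r from the principal point sees the ray r / f radians off the axis. A picture is of the moment at which its call begins. There is no depth.
A pose or a line that the arm cannot do raises ctrl.Unreachable and nothing moves.
- ctrl.close_job(): hands the job in, once; it reports no verdict.
The state is a dict: "time_s": time; "joints": joint angles; "qvel": joint speeds; "effort": joint torques, N m; "tool_pos": TCP position; "orientation": TCP orientation; "contact_force": force on the tool from outside, world axes, zero at the start; "wrist_torque": the same for the moment, N m; "grip_width": finger opening in m.
Only numpy, scipy, OpenCV 4.12 (cv2) and the standard library are available. Lean on these libraries where they do the work, as an engineer would, in place of code of your own. Each camera call takes 0.05 s, during which the arm holds its last target. There are 200 camera calls.

### The job

Open the counter for the day: on the low three-button light box, press the round button, then the square one, then the long one, each gently and fully down so that it stays down, and last tap the knob on top of the counter bell to tell the staff that you are open. Use only the fingertips: do not lift, tip or push the bell along, and leave the soap, the stamp and the tin where they are.

Things in the scene. Friction and masses are not known exactly. Their poses are not given: they have to be found in the camera images.
- round_module: Housing of the round button, one of three in a row, 80 mm apart, on a low fixed grey tray (92 x 262 mm); order and angle of the row vary. Origin at the centre of its underside, 10 mm above the counter; z up, x away from the robot at yaw 0. Grey block 72 x 72 mm, its top 32 mm above the counter (black collar to 34 mm). The button bears no more than 35 N of push.
- square_module: Housing of the square button, one of three in a row, 80 mm apart, on a low fixed grey tray (92 x 262 mm); order and angle of the row vary. Origin at the centre of its underside, 10 mm above the counter; z up, x away from the robot at yaw 0. Grey block 72 x 72 mm, its top 32 mm above the counter (black collar to 34 mm). The button bears no more than 35 N of push.
- long_module: Housing of the long button, one of three in a row, 80 mm apart, on a low fixed grey tray (92 x 262 mm); order and angle of the row vary. Origin at the centre of its underside, 10 mm above the counter; z up, x away from the robot at yaw 0. Grey block 72 x 72 mm, its top 32 mm above the counter (black collar to 34 mm). The button bears no more than 35 N of push.
- round_top (a point): Centre of the top of the round button: a white disc 44 mm across. Up, it stands 48 mm above the counter and 16 mm out of its housing; fully down, 36 mm above the counter.
- square_top (a point): Centre of the top of the square button: white, 36 x 36 mm, same heights and travel as the round one.
- long_top (a point): Centre of the top of the long button: a narrow white bar, 20 mm along its module's x and 60 mm along its y, same heights and travel as the round one.
- round_key (a joint): The round button. Slides straight down: 0 = up, 0.012 m = fully down, on a hard stop. Friction of about 2.5 N holds it, with no spring: it stays where it is left. Counts as down past 0.009.
- square_key (a joint): The square button. Slides straight down: 0 = up, 0.012 m = fully down, on a hard stop. Friction of about 2.5 N holds it, with no spring: it stays where it is left. Counts as down past 0.009.
- long_key (a joint): The long button. Slides straight down: 0 = up, 0.012 m = fully down, on a hard stop. Friction of about 2.5 N holds it, with no spring: it stays where it is left. Counts as down past 0.009.
- bell: Counter bell: a silver dome on a black foot, 70 mm across, 50 mm high with its knob, 0.16 kg, loose on the counter, to the right of the light box. Origin at the centre of its underside, z up.
- bell_top (a point): Centre of the top of the small knob on the bell's dome, 50 mm above the counter when up; the knob is 16 mm across and stands 10 mm over the dome.
- bell_button (a joint): The bell's knob: 0 = up, 0.003 m = fully pressed; a spring (2.7 N per mm, about 8 N fully pressed) brings it back. The bell rings past 0.0015 (4 N). It bears no more than 35 N of push.
- soap: Bystander: wrapped bar of soap, 53 x 78 x 28 mm, loose, on the robot's side of the bell. Origin at the centre of its underside.
- wood_stamp: Bystander: wooden hand stamp with a turned knob, 32 x 45 x 62 mm, loose, behind the light box. Origin at the centre of its underside.
- tin: Bystander: small round pale screw-lid tin, 50 mm across, 21 mm high, loose, on the robot's side of the light box. Origin at the centre of its underside.
Not all that is in view belongs to the job. What is shaped like the bell but green or red is not meant.

How it is judged:
By the outcome, as a careful person would: the job done as asked, in the order asked, and still so for the second after the job is handed in, with the robot touching nothing.
It also fails if it takes over 51 s, if anything falls off the work surface, if the arm or the gripper's body presses on something with over 40 N, if the wrist force passes 120 N, or if a joint passes its speed limit or range.

## Working session

There is one attempt and no reset: what is moved stays moved. The work goes in short steps, each a Python script; the robot and the scene stay as the last script left them, time stands still between calls to the robot, and variables do not carry over. Pictures are saved under pics/ and viewed, about 8 in all and at most 12, crops included, and the job is handed in when it is done.

```bash
mkdir -p pics; python3 - <<'E'
from workcell import ctrl, effector, sensors, optics
import cv2,pickle
for n in ("scene","side"):
    f=optics.grab_frame(n); cv2.imwrite(f"pics/{n}0.png",f["frame"]); pickle.dump(f,open(f"{n}0.pkl","wb"))
    print(n,f["fx"],f["cx"],f["R"],f["t"])
o=sensors.get_obs(); print(o)
E
```

```text
scene 441.03457475454684 283.6633909464105 [[ 0.85596722 -0.51685156  0.01358617]
 [-0.21364106 -0.37749962 -0.90102804]
 [ 0.47082653  0.7683479  -0.43354801]] [-0.47172207  0.13952748  0.88695336]
side 507.34888171224634 281.97266722960904 [[ 0.90686178 -0.42135798 -0.00769202]
 [-0.27263593 -0.57266317 -0.77312777]
 [ 0.32135862  0.70321714 -0.63420367]] [-0.46435935  0.1694357   1.32312733]
{'time_s': 0.1, 'joints': array([ 1.02000601e+00,  5.32882906e-02,  1.61415968e+00,  3.40277429e-05,
        1.47598979e+00, -1.19006132e-01]), 'qvel': array([-0.00093556, -0.00100959, -0.000265  , -0.00019588,  0.00176208,
        0.00033177]), 'effort': array([ 8.21790927e-04, -3.94903457e+01, -3.71363318e+01,  3.13789349e-05,
        3.91094713e-03,  3.11118708e-05]), 'tool_pos': array([0.26127821, 0.56719339, 0.25218571]), 'orientation': array([ 3.86447475e-04,  8.42167930e-01,  5.39214546e-01, -8.37883074e-04]), 'contact_force': array([0.07382352, 0.2801889 , 0.87313132]), 'wrist_torque': array([-0.03932253,  0.00336411, -0.02887188]), 'grip_width': 0.08563622758595366}
```

View pics/scene0.png

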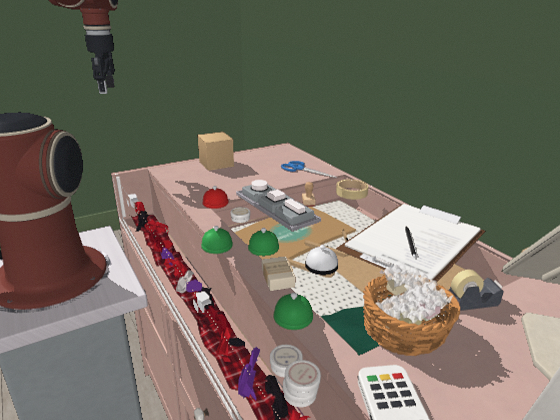

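View pics/side0.png

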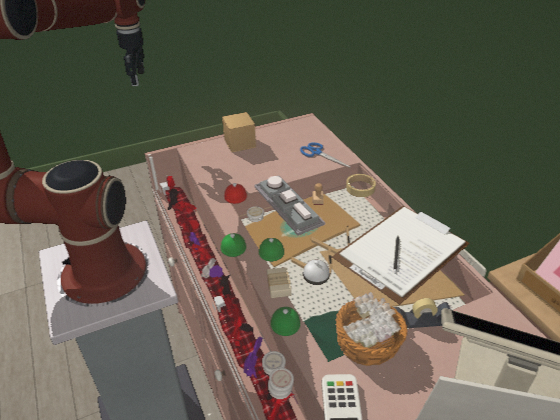

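The row is clear in both views: the round button is farthest left (side about 275,182), then square (289,196), then long (303,211). The silver bell is at side (317,270). I'll enlarge these.

```bash
python3 - <<'E'
import cv2,numpy as np
a=cv2.imread("pics/scene0.png")[165:285,225:345]; b=cv2.imread("pics/side0.png")[165:290,225:350]
a=cv2.resize(a,(400,400),interpolation=2);b=cv2.resize(b,(400,400),interpolation=2)
cv2.imwrite("pics/crop.png",np.hstack([a,b]))
E
```

```text
(no output)
```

View pics/crop.png

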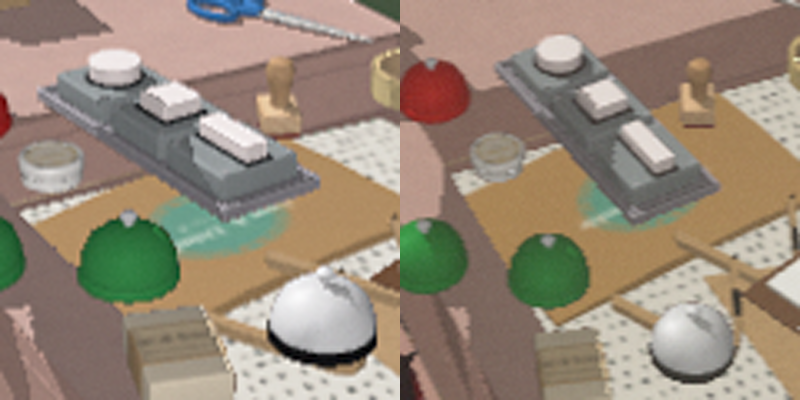

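```bash
cat > h.py <<'E'
import pickle,numpy as np
def ray(f,u,v):
    d=f["R"].T@np.array([(u-f["cx"])/f["fx"],(v-f["cy"])/f["fy"],1]); return -f["R"].T@f["t"],d/np.linalg.norm(d)
def onz(f,u,v,z):
    c,d=ray(f,u,v); return c+d*(z-c[2])/d[2]
def tri(rs):
    A=[np.eye(3)-np.outer(d,d) for c,d in rs]; return np.linalg.solve(sum(A),sum(a@c for a,(c,d) in zip(A,rs)))
E
python3 - <<'E'
from h import *
s,d=[pickle.load(open(n+"0.pkl","rb")) for n in("scene","side")]
for n,a,b,z in [("round",(259.2,183.6),(274.4,180),.048),("square",(276.6,194.4),(289,194.4),.048),("long",(295.2,204.9),(302.2,210),.048),("bell",(321.6,246),(316.3,262.2),.05)]:
    print(n,onz(s,*a,z).round(4),onz(d,*b,z).round(4),tri([ray(s,*a),ray(d,*b)]).round(4))
E
```

```text
round [0.537  0.1068 0.048 ] [0.5426 0.1199 0.048 ] [0.5504 0.1347 0.0353]
square [0.5423 0.0219 0.048 ] [0.552 0.036 0.048] [0.5622 0.0565 0.0301]
long [ 0.5505 -0.0546  0.048 ] [ 0.5548 -0.0451  0.048 ] [ 0.5611 -0.0358  0.0381]
bell [ 0.4907 -0.2493  0.05  ] [ 0.4932 -0.2465  0.05  ] [ 0.4957 -0.2424  0.045 ]
```

```bash
python3 - <<'E'
from workcell import ctrl, effector, sensors, optics
import cv2,pickle
q=[0,1,0,0]
print(ctrl.solve_ik([.5,.04,.3],q))
ctrl.move_ptp([.5,.04,.28],q)
effector.move_gripper(0.0)
f=optics.grab_frame("wrist"); cv2.imwrite("pics/w1.png",f["frame"]); pickle.dump(f,open("w1.pkl","wb"))
print(f["fx"],f["cx"],f["cy"],f["R"],f["t"])
o=sensors.get_obs(); print(o["time_s"],o["tool_pos"],o["joints"],o["grip_width"],o["contact_force"])
E
```

```text
[-6.86422882e-02 -2.71874585e-01  1.83535906e+00 -4.44089210e-16
  1.57810818e+00 -6.86422882e-02]
325.19226210127806 277.38191088762414 206.0840904691783 [[ 9.99999891e-01  1.46061693e-04 -4.43269226e-04]
 [ 2.83617007e-04 -9.44462096e-01  3.28620251e-01]
 [-3.70652152e-04 -3.28620341e-01 -9.44462034e-01]] [-0.50124308 -0.01291974  0.41862401]
3.0 [0.5000011  0.03996059 0.27999892] [-6.87217741e-02 -2.63360619e-01  1.86127000e+00  7.45184224e-07
  1.54368799e+00 -6.86311178e-02] 8.001633973711796e-05 [ 0.3071441  -0.53941825  0.22114262]
```

View pics/w1.png

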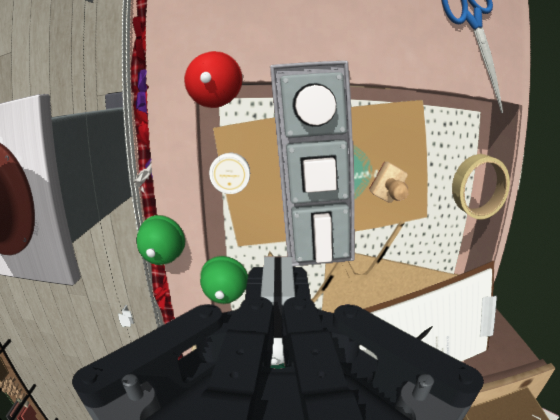

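The wrist view shows the round button top at (316,105), the square at (320,175) and the long at (322,237). The bell is hidden behind the gripper.

```bash
cat >> h.py <<'E'
def fray(f,u,v):
    x,y=(u-f["cx"])/f["fx"],(v-f["cy"])/f["fy"]; r=np.hypot(x,y)+1e-12
    d=f["R"].T@np.array([np.sin(r)*x/r,np.sin(r)*y/r,np.cos(r)]); return -f["R"].T@f["t"],d
def fonz(f,u,v,z):
    c,d=fray(f,u,v); return c+d*(z-c[2])/d[2]
E
python3 - <<'E'
from h import *
w=pickle.load(open("w1.pkl","rb"))
for p in [(316,105),(320,175),(322.5,237)]: print(fonz(w,*p,.048).round(4))
# check extents: round left/right edges; tray corners z~.01
for p in [(293,105),(338,105)]: print(fonz(w,*p,.048).round(4))
E
```

```text
[0.5425 0.1175 0.048 ]
[0.5489 0.0399 0.048 ]
[ 0.5552 -0.0359  0.048 ]
[0.5179 0.1171 0.048 ]
[0.5664 0.1183 0.048 ]
```

```bash
cat >> h.py <<'E'
from workcell import ctrl, effector, sensors, optics
Q=[0,1,0,0]
def fz(n=3):
    v=[]
    for _ in range(n): ctrl.sleep(.01); v.append(sensors.get_obs()["contact_force"][2])
    return float(np.mean(v))
def press(x,y,start,knee,stop,thr,step=.001):
    """tip heights: hover start, go to knee, then step to stop or until thr N"""
    ctrl.move_straight([x,y,start+.022],Q,feed=.12)
    b=fz(); log=[]; z=knee
    ctrl.move_straight([x,y,z+.022],feed=.03)
    while True:
        f=fz()-b; log.append((round(z,4),round(sensors.get_obs()["tool_pos"][2]-.022,4),round(f,1)))
        if abs(f)>thr or z<=stop: break
        z-=step; ctrl.move_straight([x,y,z+.022],feed=.02)
    print(log,sensors.get_obs()["time_s"])
E
python3 - <<'E'
from h import *
ctrl.move_straight([.5425,.1175,.12],Q,feed=.25)
press(.5425,.1175,.058,.046,.0345,7)
ctrl.move_straight([.5425,.1175,.085],feed=.1)
E
```

```text
[(0.046, np.float64(0.0458), -0.4), (0.045, np.float64(0.0449), 0.9), (0.044, np.float64(0.0439), 1.5), (0.043, np.float64(0.0429), 0.7), (0.042, np.float64(0.0419), 0.7), (0.041, np.float64(0.0409), 0.5), (0.04, np.float64(0.04), 0.7), (0.039, np.float64(0.039), 0.4), (0.038, np.float64(0.0379), 0.6), (0.037, np.float64(0.037), 0.8), (0.036, np.float64(0.0361), 1.3), (0.035, np.float64(0.036), 7.4)] 7.9917
```

Round button is on its hard stop: tip at 36.0 mm with force at 7.4 N. Next come the square and the long.

```bash
python3 - <<'E'
from h import *
import cv2
for x,y in [(.549,.0395),(.5545,-.037)]:
    ctrl.move_straight([x,y,.085],Q,feed=.15)
    press(x,y,.056,.042,.0345,7)
    ctrl.move_straight([x,y,.09],feed=.1)
ctrl.move_straight([.49,-.17,.24],Q,feed=.2)
ctrl.move_ptp([.47,-.33,.24],Q)
f=optics.grab_frame("wrist"); cv2.imwrite("pics/w2.png",f["frame"]); pickle.dump({k:f[k] for k in f},open("w2.pkl","wb"))
print(sensors.get_obs()["time_s"])
E
```

```text
[(0.042, np.float64(0.0417), -0.3), (0.041, np.float64(0.0409), 0.6), (0.04, np.float64(0.04), 1.5), (0.039, np.float64(0.039), 1.4), (0.038, np.float64(0.0379), 0.8), (0.037, np.float64(0.0369), 0.8), (0.036, np.float64(0.036), 1.7), (0.035, np.float64(0.036), 7.3)] 11.9417
[(0.042, np.float64(0.0417), 0.4), (0.041, np.float64(0.0409), 0.7), (0.04, np.float64(0.0399), 1.7), (0.039, np.float64(0.0389), 1.8), (0.038, np.float64(0.0379), 0.7), (0.037, np.float64(0.037), 1.0), (0.036, np.float64(0.036), 2.0), (0.035, np.float64(0.036), 7.2)] 15.925
18.3417
```

View pics/w2.png

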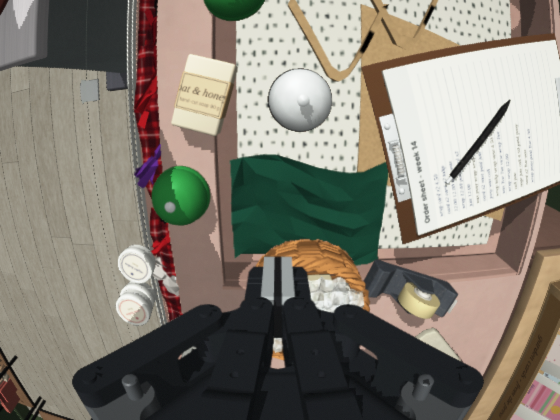

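The bell's dome is centred near (300,99) and its knob looks to be near (305,100). I'll enlarge it.

```bash
python3 - <<'E'
import cv2
a=cv2.imread("pics/w2.png")[60:140,260:340]; cv2.imwrite("pics/w2c.png",cv2.resize(a,(560,560),interpolation=cv2.INTER_CUBIC))
from h import *
w=pickle.load(open("w2.pkl","rb")); print(fonz(w,305,101,.05),fonz(w,300,99,.02))
E
```

```text
[ 0.49683106 -0.24697194  0.05      ] [ 0.49413489 -0.2452458   0.02      ]
```

View pics/w2c.png

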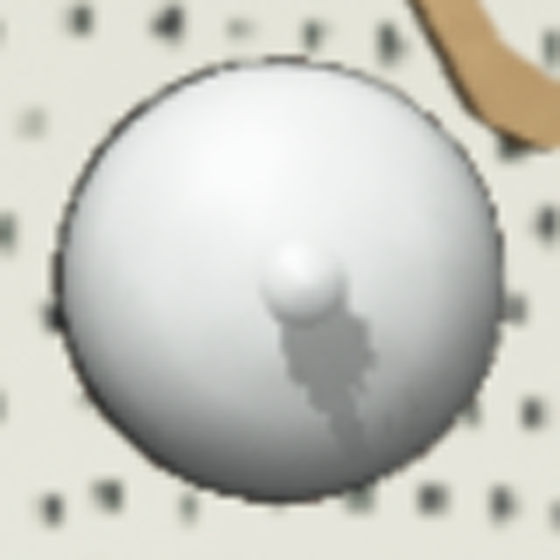

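```bash
python3 - <<'E'
from h import *
import cv2
w=pickle.load(open("w2.pkl","rb")); x,y,_=fonz(w,303.3,100,.05); print(x,y)
ctrl.move_straight([x,y,.12],Q,feed=.2)
press(x,y,.06,.0505,.0468,6.5,.0005)
ctrl.move_straight([x,y,.1],feed=.1)
ctrl.move_straight([.46,-.33,.24],feed=.2)
ims=[optics.grab_frame("wrist")["frame"]]
ctrl.move_ptp([.42,-.05,.28],Q)
ims.append(optics.grab_frame("wrist")["frame"])
cv2.imwrite("pics/end.png",cv2.resize(np.hstack([i[:300] for i in ims]),(800,214),interpolation=cv2.INTER_AREA))
print(sensors.get_obs()["time_s"])
E
```

```text
0.49522731317612123 -0.24604982104989534
[(0.0505, np.float64(0.0505), -1.0), (0.05, np.float64(0.0502), 0.7), (0.0495, np.float64(0.0497), 1.9), (0.049, np.float64(0.0492), 3.1), (0.0485, np.float64(0.0487), 4.3), (0.048, np.float64(0.0483), 5.5), (0.0475, np.float64(0.048), 5.9), (0.047, np.float64(0.0477), 6.7)] 22.1417
24.7833
```

View pics/end.png

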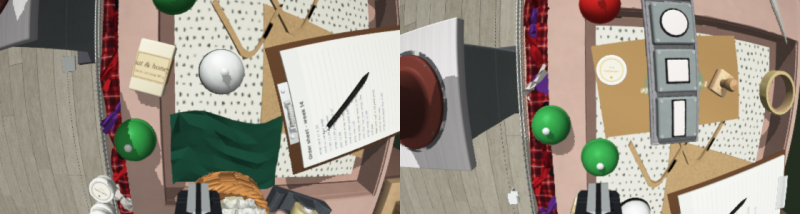

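The bell stands upright where it was. All three buttons sit low in their collars, and the soap, tin and stamp look unmoved. Handing in.

```bash
python3 -c "
from workcell import ctrl
ctrl.close_job()"
```

```text
the job is handed in; nothing more can be done
```

I pressed the round, square and long buttons in that order, then tapped the silver bell's knob with closed fingertips. I handed the job in at about 25 s of the 51 s allowed.

- **Buttons:** each one stopped at a fingertip height of 36.0 mm, which is fully down. The force rose to about 7 N there, well below the 35 N limit.
- **Bell:** the knob went down about 2.3 mm at up to 6.7 N, past the 1.5 mm (4 N) needed to ring. The force rose like its spring, with no sign of the bell tipping.
- **Last pictures:** after I backed off, all three buttons stayed down. The bell, soap, stamp and tin looked to be where they were, judged by eye only.
- **Disagreement:** the two fixed cameras differed by up to about 1.5 cm on the button positions, so I used the closer wrist view. Its spacing was about 77 mm, close to the stated 80 mm.

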